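# Open the folding draining stand and lean the serving board on it

### The arm

A 6-joint arm with a two-finger parallel gripper is mounted at the origin on the work surface. World frame = base frame: x ahead of the robot, y to its left, z up, the work surface at z = 0. Lengths are in m, angles in rad, forces in N, time in s.
With the tool pointing down it reaches from about 0.25 to 0.775 m from the base axis. Payload 8.9 kg.
Tool frame: the origin (TCP) lies midway between the tips of the shut fingers; the grasp point (between the pads) lies 19 mm behind it; z points along the fingers, x is the direction in which the jaws open and shut, and the axes are right-handed (so a half turn about z gives the same grasp; the last joint's range is limited). The gripper opens to 85 mm and grips with 20 to 120 N. Pads are 22 mm wide; open, the fingers measure 114 mm over their backs; the gripper's body (76 mm by 85 mm) begins 54 mm behind the grasp point. The pads swing forward as they close: fully open they stand 13 mm farther back than shut.
Start: joints at [0.969, 0.291, -0.153, 1.127, 0, 1.431], TCP at [0.234, 0.47, 0.231] pointing down, gripper open.
Joint ranges: [-2.52, 2.52], [-0.91, 1.74], [-1.3, 1.37], [-1.96, 2.02], [-1.52, 1.47], [-3.14, 3.14]. Speed limits (rad/s): [2.22, 2.22, 2.79, 3.14, 3.14, 3.14].

### API

Orientations are given as a 3x3 rotation matrix whose columns are the frame's x, y, z axes.
In Python, from workcell import bot gives the robot as it stands. The module is installed in compiled form; this text tells all that it offers.
- The arm moves only by the shell command python3 -m crank 'ROWS' [FORCE]. ROWS is JSON, one flat list of numbers, 7 for each row, row after row: the turn, a rotation vector about the tool's x, y, z in degrees, then the shift along the tool's x, y, z in mm, then the closure in counts, from 0 (fully open) to 255 (shut). In form: [rx, ry, rz, tx, ty, tz, hand, rx, ry, rz, tx, ty, tz, hand, ...]. A call has 1 to 20 rows; each row is the pose to reach, as a shift and turn from the pose measured when the call began, along the tool's axes at that moment; what a row does not reach only later rows make up. A row lasts 1/8 s, in which the tool goes at most 62.5 mm and 10.7 degrees, less where a joint would pass 70% of its speed; a pose out of reach is approached as far as the arm can. A call with a gripper value outside its range is refused whole. The fingers move at their own pace and stop on an object; FORCE is the grip in N (left out, the last holds). Time passes only in rows, so rows that repeat a pose let the fingers close. It gives the time, the measured TCP pose, the force and the opening at its end, in the units of the state.
- bot.get_state(): the state, without advancing time (a new reading comes with each control period).
- bot.read_camera(name): name is "scene" or "top" or "wrist"; returns (picture, depth): 420x560x3 uint8, red, green, blue; 420x560 float32, m along the optical axis (not along the pixel's ray), 0 where there is no reading.
- bot.camera_params(name): a dict with "mtx" (3x3 intrinsics, pixels), "pose" (4x4, takes a point from camera to world coordinates). Camera axes: x right, y up, looking along -z (the intrinsics and any distortion apply to the point x, -y, -z); pixel columns grow to the right and rows downward; lengths in m; the calibration is good to about 2 mm. The wrist camera is an equidistant fisheye: a pixel r from the principal point sees the ray r / f radians off the axis. A picture is of the moment at which its call begins: read the wrist's pose just before it. camera_params takes no time and is no camera call; for the wrist camera it gives the pose at the moment of the call.
- bot.hand_in(): hands the job in, once; it reports no verdict.
Trained networks look in the newest picture that a camera, given by its name, has taken for a name from the list of things; names that differ only in an ending like _2 or _b are one class to them, and where a whole thing is asked for, a point or a joint stands for the part that bears it (a point fixed in the world has none). Each returns a list of dicts, best first, with "confidence" (0 to 1); they miss things now and then, are a little off and sometimes report something else, mostly with a low value. They report only what shows in the picture. A call takes as long as a camera call.
- bot.find_in(camera, target): "xyz" ([x, y, z] in m, in world coordinates, good to about 4 mm: the middle of the surface that is visible of it).
- bot.mark_of(camera, target): "xyz" ([x, y, z] in m, in world coordinates, good to about 4 mm: a listed point, or the origin of a listed thing).
The state is a dict: "time_s": time; "joint_pos": joint angles; "joint_vel": joint speeds; "tau": joint torques, N m; "ee_pos": TCP position; "ee_rot": TCP orientation; "wrist_force": force on the tool from outside, world axes, zero at the start; "wrist_torque": the same for the moment, N m; "finger_gap": opening from 0.0 (shut) to 1.0 (fully open).
Only numpy, scipy, OpenCV 4.12 (cv2) and the standard library are available. Lean on these libraries where they do the work, as an engineer would, in place of code of your own. Each camera call takes 0.05 s, during which the arm holds its last target. There are 200 camera calls.

### The job

Swing the draining stand's folded prop up and over until it rests on its stop and stays open by itself. Then take the teak serving board out of the dish rack and lean it on the open prop, its lower edge down in the stand's channel and about in the middle, set down gently rather than dropped. Let go, and leave the bowls, the plate and the tongs where they are.

Things in the scene. Friction and masses are not known exactly. Their poses are not given: they have to be found in the camera images.
- stand: Aluminium draining stand, fixed. Origin on the worktop under the hinge line; y along hinge and channel, z up; the open prop and the board lean to -x. Base 12 mm thick, x -76 to 49, y +-100 mm. Channel for the board's lower edge: x 10 to 41 mm, floor z 12, lip 26 high at x 41 to 49, back ledge 22 high. Hinge posts at y +-90 mm, 48 mm high. The folded prop lies over the channel.
- stand_hinge (a point): Middle of the prop's hinge axis: 36 mm above the stand's origin; same axes as the stand.
- prop (a joint): Angle of the steel prop (rad), free-swinging, 160 g: 0 folded, lying level towards the stand's +x; pi/2 upright; 2.094 on its stop, leaning 30 deg past upright to the stand's -x, held there by its own weight. Below upright it falls shut.
- prop_bar (a point): Middle of the prop's round cross bar (12 mm thick, 110 mm long, along the stand's y), 100 mm from the hinge axis; take the prop here. Two arms (9 mm rods, y +-55 mm) join it to the hinge. Folded, it is 36 mm above the bare worktop. Its x axis points from hinge to bar.
- rack: Light-wood dish rack, fixed, the serving board in its front slot. Origin on the worktop; y along the slots, z up, slots lean 30 deg to -x. Base 12 mm thick, x -115 to 55, y +-100 mm; lip 26 mm high at x 39 to 49. Two rows of slanted 10 mm dowels, at the board's rear face and 55 mm behind, end 60 mm below the board's top edge.
- board_center (a point): Centre of the dark teak serving board: 180 tall (z, up along it), 150 wide (y), 14 mm thick (x, off its upper face), 240 g. Leans 30 deg in the rack, top to the rack's -x. Grip it tilted, by the middle of its top edge. On the open prop it leans 30 deg too, centre at x -18, z 94 mm in the stand's axes; the prop's bar then meets its rear face 49 mm below its top edge.
- board_foot (a point): Middle of the serving board's lower edge face, 90 mm below board_center along the board; same axes. Leaning on the stand it lies near x = 27, z = 16 mm in the stand's axes.
- bowl_big: Bystander: blue melamine bowl, 130 mm across, 55 mm high; origin at the centre of its underside.
- bowl_small: Bystander: blue melamine bowl, 100 mm across, 45 mm high; origin at the centre of its underside.
- plate: Bystander: round aluminium plate, 240 mm across, 20 mm high, on the chopping board; origin at the centre of its underside.
- tongs: Bystander: stainless tongs lying flat, 210 mm long; origin under the middle.

How it is judged:
On the way:
1. the prop stands open on its stop and is let go (value of joint prop above 1.98 rad and contact force between the fingers and stand below 0.05 N and velocity of joint prop below 0.1 rad/s), for 0.3 s.
At the end, for the whole second after the job is handed in: Prop past 1.98 rad (stop 2.094). Board let go and at rest, lower edge in the channel (foot x 8 to 43 mm, z under 22 mm in the stand's axes), within 30 mm of the channel's middle, square to it within 0.15 rad, its centre behind the hinge (x < 0), leaning 0.36 to 0.70 rad from vertical (value of joint prop above 1.98 rad and x of board_foot in the frame of stand between 0.008 and 0.043 m and y of board_foot in the frame of stand between -0.03 and 0.03 m and z of board_foot in the frame of stand below 0.022 m and x of board_center in the frame of stand below 0 m and angle between board_center's own z axis and vertical between 0.36 and 0.7 rad and angle between the y axis of board_center and the y axis of stand, either way round below 0.15 rad and linear speed of board below 0.02 m/s); the robot touches nothing.
It fails at once if the board is dropped (falls freely faster than 0.5 m/s) (linear speed of board above 0.5 m/s and contact force between the fingers and board below 0.05 N).
It fails at once if a bowl, the plate or the tongs are moved by more than 30 mm (distance of any of bowl_big, bowl_small, plate, tongs from where it was at the start of the episode above 0.03 m).
It also fails if it takes over 64 s, if anything falls off the work surface, if the arm or the gripper's body presses on something with over 40 N, if the wrist force passes 120 N, or if a joint passes its speed limit or range.

## Working session

There is one attempt and no reset: what is moved stays moved. The work goes in short steps, Python scripts to look and compute and a shell command to move; the robot and the scene stay as the last step left them, time stands still between calls to the robot, and variables do not carry over. Pictures are saved under pics/ and viewed, about 8 in all and at most 12, crops included, and the job is handed in when it is done.

```bash
mkdir -p pics
python3 - <<'E'
from workcell import bot
import cv2,numpy as np
s=bot.get_state();print(s['time_s'],s['ee_pos'],np.round(s['ee_rot'],3).tolist())
for c in['scene','top']:
    p,d=bot.read_camera(c);cv2.imwrite(f'pics/{c}0.png',p[:,:,::-1])
    for n in['stand','stand_hinge','prop_bar','rack','board_center','board_foot','bowl_big','bowl_small','plate','tongs']:
        r=bot.mark_of(c,n);print(c,n,[(np.round(q['xyz'],3).tolist(),round(q['confidence'],2)) for q in r[:2]])
E
```

```text
0.0 [0.23414816 0.46940979 0.23073575] [[0.447, 0.895, -0.001], [0.895, -0.447, -0.001], [-0.001, -0.0, -1.0]]
scene stand [([0.544, -0.284, 0.001], 0.56)]
scene stand_hinge [([0.542, -0.283, 0.033], 0.64)]
scene prop_bar [([0.533, -0.184, 0.029], 0.67), ([0.546, -0.282, 0.036], 0.46)]
scene rack [([0.516, 0.233, 0.002], 0.78)]
scene board_center []
scene board_foot [([0.515, 0.261, 0.012], 0.9), ([0.801, 0.072, 0.02], 0.48)]
scene bowl_big [([0.381, 0.013, 0.001], 0.56)]
scene bowl_small [([0.562, 0.013, -0.001], 0.61)]
scene plate [([0.516, 0.261, 0.012], 0.53)]
scene tongs [([0.322, -0.3, -0.003], 0.75)]
top stand [([0.547, -0.285, 0.001], 0.87)]
top stand_hinge [([0.543, -0.284, 0.037], 0.95)]
top prop_bar [([0.529, -0.187, 0.038], 0.86)]
top rack []
top board_center [([0.516, 0.219, 0.092], 0.91)]
top board_foot [([0.514, 0.26, 0.017], 0.93)]
top bowl_big [([0.378, 0.012, 0.002], 0.82), ([0.533, -0.187, 0.037], 0.66)]
top bowl_small [([0.556, 0.02, -0.003], 0.76)]
top plate [([0.801, 0.071, 0.02], 0.84)]
top tongs [([0.558, 0.02, -0.003], 0.7), ([0.325, -0.301, -0.004], 0.61)]
```

View pics/scene0.png

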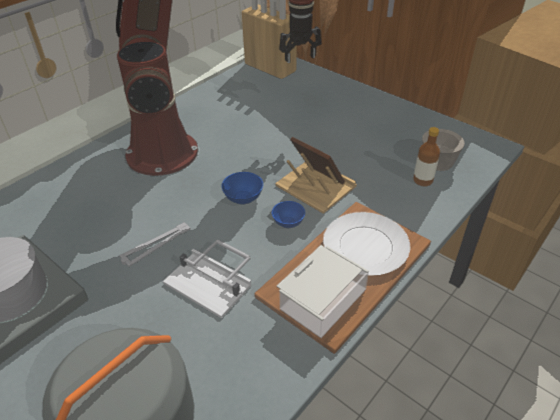

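View pics/top0.png

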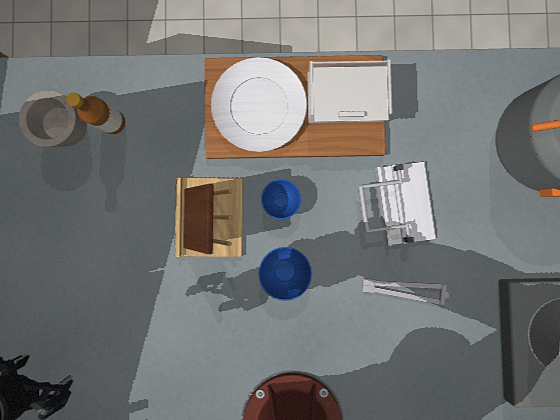

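The scene view shows the rack with the teak board at about (315,165), the stand at about (210,280) with its prop folded, and the tongs at (155,242). The top view (right = -y, up = +x) shows the board at (198,218) leaning right and the folded prop at (383,205) on the left of the stand. The stand is turned by a few degrees. Next I'll refine both yaw angles from depth.

```bash
cat > h.py <<'E'
from workcell import bot
import cv2,numpy as np
def cloud(c):
    p,d=bot.read_camera(c);P=bot.camera_params(c);K,T=P['mtx'],np.array(P['pose'])
    v,u=np.mgrid[:d.shape[0],:d.shape[1]]
    X=np.stack([(u-K[0][2])/K[0][0]*d,-(v-K[1][2])/K[1][1]*d,-d],-1)
    W=X@T[:3,:3].T+T[:3,3]; W[d==0]=np.nan
    return p,W
def rel(Rt,pt):  # rotvec deg + shift mm from present pose to target
    s=bot.get_state();R=np.array(s['ee_rot'])
    return np.round(np.degrees(cv2.Rodrigues(R.T@Rt)[0].ravel()),2),np.round(R.T@(np.array(pt)-s['ee_pos'])*1e3,1)
E
python3 - <<'E'
from h import *
p,W=cloud('top')
hsv=cv2.cvtColor(p,cv2.COLOR_RGB2HSV).astype(int)
def box(P):
    r=cv2.minAreaRect(np.ascontiguousarray(P[:,:2],np.float32)*1000);return np.round(cv2.boxPoints(r),0).tolist()
x,y,z=W[...,0],W[...,1],W[...,2]
m=(abs(x-.535)<.13)&(abs(y+.25)<.13)
def st(n,mm):
    P=W[mm];print(n,len(P),P.mean(0).round(4),box(P))
st('base',m&(z>.006)&(z<.03)&(y<-.2))
b=m&(z>.028)&(z<.06)&(y>-.205); st('bar',b)
P=W[b];k=abs(P[:,0]-P[:,0].mean())<.05;print('bar fit dy/dx',np.polyfit(P[k,0],P[k,1],1))
b=m&(z>.043)&(z<.07)&(y<-.24);st('posts',b); P=W[b]
for s in(P[:,0]<.54,P[:,0]>.54):print(P[s].mean(0).round(4))
b=(abs(x-.515)<.12)&(abs(y-.22)<.08)&(z>.03)&(p.sum(2)<260)&(p[...,0]<150)
st('board',b);P=W[b]
n=np.linalg.svd(P-np.median(P,0))[2][2];print('normal',n)
t=P[P[:,2]>P[:,2].max()-.012];print('top',t.mean(0),box(t),np.polyfit(t[:,0],t[:,1],1),P[:,2].max())
b=(abs(x-.515)<.12)&(abs(y-.21)<.13)&(z>.006)&(z<.02);st('rackbase',b)
E
```

```text
base 3508 [ 0.5471 -0.299   0.0132] [[441.0, -247.0], [455.0, -373.0], [654.0, -350.0], [640.0, -224.0]]
bar 271 [ 0.5388 -0.1869  0.0399] [[476.0, -204.0], [595.0, -204.0], [596.0, -174.0], [476.0, -174.0]]
bar fit dy/dx [ 0.08271228 -0.22968039]
posts 81 [ 0.542  -0.2823  0.0468] [[445.0, -249.0], [452.0, -305.0], [642.0, -282.0], [635.0, -226.0]]
[ 0.4588 -0.2919  0.0469]
[ 0.6316 -0.272   0.0466]
board 2032 [0.5175 0.2014 0.1177] [[443.0, 140.0], [593.0, 139.0], [593.0, 259.0], [444.0, 260.0]]
normal [-0.0249022  -0.86932985 -0.49360459]
top [0.51557666 0.17279275 0.17053976] [[444.0, 167.0], [591.0, 164.0], [591.0, 181.0], [444.0, 184.0]] [-0.01853751  0.18235026] 0.17603619201911913
rackbase 2738 [0.5225 0.1782 0.0116] [[420.0, 119.0], [619.0, 116.0], [622.0, 287.0], [423.0, 290.0]]
```

```bash
cat >> h.py <<'E'
a=np.radians(6.6); XS=np.array([-np.sin(a),np.cos(a),0]); YS=np.array([-np.cos(a),-np.sin(a),0]); Z=np.array([0,0,1.])
O=np.array([.545,-.284,0])
def rot(x,z): return np.stack([x,np.cross(z,x),z],1)
RD=rot(XS,-Z)
E
python3 -c "
from h import *
print(rel(RD,O+.1*XS+.15*Z))"
```

```text
(array([ -0.  ,  -0.  , -33.12]), array([-452. ,  559.8,   81.3]))
```

```bash
python3 -m crank '[0,0,-16,-226,280,0,135, 0,0,-33.1,-452,559.8,0,135, 0,0,-33.1,-452,559.8,20,135, 0,0,-33.1,-452,559.8,20,135, 0,0,-33.1,-452,559.8,20,135, 0,0,-33.1,-452,559.8,20,135, 0,0,-33.1,-452,559.8,20,135, 0,0,-33.1,-452,559.8,40,135, 0,0,-33.1,-452,559.8,81,135, 0,0,-33.1,-452,559.8,81,135, 0,0,-33.1,-452,559.8,81,135, 0,0,-33.1,-452,559.8,81,135, 0,0,-33.1,-452,559.8,81,135, 0,0,-33.1,-452,559.8,81,135, 0,0,-33.1,-452,559.8,81,135, 0,0,-33.1,-452,559.8,81,135, 0,0,-33.1,-452,559.8,81,135]' 30
python3 - <<'E'
from h import *
print(bot.get_state()['joint_pos'])
p,d=bot.read_camera('wrist');cv2.imwrite('pics/w1.png',p[:,:,::-1])
for n in['prop_bar','stand_hinge','stand']:
    print(n,[(np.round(q['xyz'],4).tolist(),round(q['confidence'],2)) for q in bot.mark_of('wrist',n)[:2]])
print(rel(RD,O+.1*XS+.017*Z))
E
```

```text
time_s: 3.28
ee_pos: [0.5336, -0.184, 0.1508]
ee_rot: [[-0.116, 0.993, 0.001], [0.993, 0.116, -0.0], [-0.0, 0.001, -1.0]]
wrist_force: [0.4, -0.8, -0.7]
finger_gap: 0.466
[-4.61640969e-01  4.20009239e-01 -1.82569090e-01  9.67499009e-01
  2.04742578e-05 -5.77437658e-01]
prop_bar [([0.5295, -0.1863, 0.0349], 0.91)]
stand_hinge [([0.5434, -0.2837, 0.035], 0.97)]
stand [([0.5462, -0.2866, 0.0025], 0.61)]
(array([ 0.01,  0.01, -0.  ]), array([-2.000e-01, -1.000e-01,  1.334e+02]))
```

View pics/w1.png

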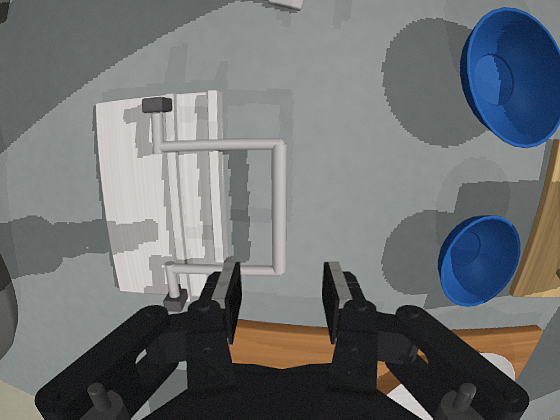

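The wrist view shows the bar at column 279, midway between the pads at about 238 and 325, so they straddle it with no obstruction below. I'll go down and close.

```bash
python3 -m crank '[0,0,0,0,0,50,135, 0,0,0,0,0,95,135, 0,0,0,0,0,120,135, 0,0,0,0,0,132,135, 0,0,0,0,0,132,135, 0,0,0,0,0,132,135, 0,0,0,0,0,132,255, 0,0,0,0,0,132,255, 0,0,0,0,0,132,255, 0,0,0,0,0,132,255, 0,0,0,0,0,132,255, 0,0,0,0,0,132,255]' 25
python3 - <<'E'
from h import *
s=bot.get_state(); R=np.array(s['ee_rot']);print(bot.get_state()['wrist_force'])
H=O+.036*Z
for t in range(0,121,10):
    r=np.radians(t);v=.1*(XS*np.cos(r)+Z*np.sin(r)); print(t,np.round(R.T@(v-.1*XS)*1e3,1))
E
```

```text
time_s: 4.97
ee_pos: [0.5344, -0.1864, 0.0195]
ee_rot: [[-0.114, 0.993, 0.002], [0.993, 0.114, -0.004], [-0.004, 0.001, -1.0]]
wrist_force: [-0.5, -6.1, 1.4]
finger_gap: 0.125
[-0.53955269 -6.14872442  1.43013387]
0 [0. 0. 0.]
10 [ -1.6   0.  -17.4]
20 [ -6.2   0.1 -34.2]
30 [-13.6   0.1 -49.9]
40 [-23.6   0.1 -64.2]
50 [-36.    0.1 -76.5]
60 [-50.3   0.2 -86.4]
70 [-66.2   0.2 -93.7]
80 [-83.    0.2 -98.2]
90 [-100.4    0.2  -99.6]
100 [-117.7    0.3  -98. ]
110 [-134.6    0.3  -93.5]
120 [-150.3    0.3  -86. ]
```

```bash
python3 -m crank '[0,0,0,-1.6,0,-17.4,255, 0,0,0,-6.2,0,-34.2,255, 0,0,0,-13.6,0,-50,255, 0,0,0,-23.6,0,-64,255, 0,0,0,-36,0,-76.5,255, 0,0,0,-50,0,-86.4,255, 0,0,0,-50,0,-86.4,255]'
```

```text
time_s: 5.85
ee_pos: [0.5399, -0.2344, 0.1084]
ee_rot: [[-0.114, 0.993, 0.003], [0.993, 0.114, -0.001], [-0.001, 0.003, -1.0]]
wrist_force: [-5.3, 13.6, 19.9]
finger_gap: 0.128
```

```bash
python3 -m crank '[0,0,0,-15.9,0,-7.3,255, 0,0,0,-32.7,0,-11.8,255, 0,0,0,-50,0,-13.2,255, 0,0,0,-67.4,0,-11.6,255, 0,0,0,-84.3,0,-7.1,255, 0,0,0,-94,0,-3,255, 0,0,0,-94,0,-3,255]'
```

```text
time_s: 6.72
ee_pos: [0.5507, -0.3289, 0.111]
ee_rot: [[-0.113, 0.994, 0.003], [0.994, 0.113, -0.001], [-0.002, 0.003, -1.0]]
wrist_force: [-1.4, -1.4, 4.4]
finger_gap: 0.124
```

```bash
python3 -m crank '[0,0,0,-4,0,-1,100, 0,0,0,-4,0,-1,100, 0,0,0,-4,0,-1,100, 0,0,0,-4,0,-1,100, 0,0,0,-4,0,-30,100, 0,0,0,-4,0,-70,100, 0,0,0,-4,0,-120,100, 0,0,0,-4,0,-120,100, 0,0,0,-4,0,-120,100]'
python3 - <<'E'
from h import *
p,W=cloud('wrist') if 0 else cloud('top')
cv2.imwrite('pics/t2.png',cv2.resize(p[120:300,320:500,::-1],None,fx=3,fy=3))
q,d=bot.read_camera('wrist')
for c in('top','wrist'):
  for n in['prop_bar','stand_hinge']:
    print(c,n,[(np.round(r['xyz'],4).tolist(),round(r['confidence'],2)) for r in bot.mark_of(c,n)[:2]])
cv2.imwrite('pics/w2.png',q[:,:,::-1])
# board grasp
b=np.radians(-1.0);XR=np.array([-np.sin(b),np.cos(b),0]);c,s=np.cos(np.pi/6),np.sin(np.pi/6)
UB=-s*XR+c*Z; NB=c*XR+s*Z
T=np.array([.517,.174,.170]); RB=rot(NB,-UB)
tcp=T-.034*UB
print('above',rel(RB,T+.08*UB)); print(RB.round(3).tolist(),tcp)
E
```

```text
time_s: 7.85
ee_pos: [0.5506, -0.3325, 0.2305]
ee_rot: [[-0.114, 0.994, 0.003], [0.994, 0.114, -0.001], [-0.002, 0.002, -1.0]]
wrist_force: [-0.0, -1.0, -0.3]
finger_gap: 0.607
top prop_bar [([0.5492, -0.3379, 0.1242], 0.67)]
top stand_hinge [([0.5457, -0.2854, 0.0359], 0.6)]
wrist prop_bar [([0.5475, -0.3358, 0.1218], 0.76)]
wrist stand_hinge [([0.5448, -0.2833, 0.0362], 0.94), ([0.5477, -0.3349, 0.1216], 0.67)]
above (array([-1.87, 29.99,  7.37]), array([467.3,  19. ,  -9.5]))
[[0.015, 1.0, 0.009], [0.866, -0.017, 0.5], [0.5, 0.0, -0.866]] [0.51729669 0.19099741 0.14055514]
```

View pics/w2.png

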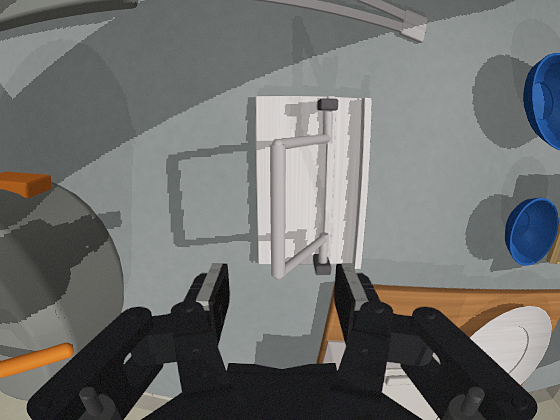

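The wrist view shows the prop leaning open, with its bar at (278,210) left of the hinge line at about column 325. The marks put the bar at z ≈ 0.122, as expected. Now the board.

```bash
python3 -m crank '[-0.6,10,2.5,60,2,-5,120, -1.2,20,5,120,5,-9.5,120, -1.87,30,7.37,200,8,-9.5,120, -1.87,30,7.37,300,12,-9.5,120, -1.87,30,7.37,467.3,19,-9.5,120, -1.87,30,7.37,467.3,19,-9.5,120, -1.87,30,7.37,467.3,19,-9.5,120, -1.87,30,7.37,467.3,19,-9.5,120, -1.87,30,7.37,467.3,19,-9.5,120, -1.87,30,7.37,467.3,19,-9.5,120, -1.87,30,7.37,467.3,19,-9.5,120, -1.87,30,7.37,467.3,19,-9.5,120, -1.87,30,7.37,467.3,19,-9.5,120, -1.87,30,7.37,467.3,19,-9.5,120]'
python3 - <<'E'
from h import *
print(bot.get_state()['joint_pos'].round(2))
p,d=bot.read_camera('wrist');cv2.imwrite('pics/w3.png',p[:,:,::-1])
for n in['board_center','board_foot']:
    print(n,[(np.round(q['xyz'],4).tolist(),round(q['confidence'],2)) for q in bot.mark_of('wrist',n)[:2]])
RB=np.array([[0.0151,.9998,.0087],[.8659,-.0175,.5],[.5,0,-.866]])
print(rel(RB,[.5173,.191,.1406]))
E
```

```text
time_s: 9.9
ee_pos: [0.5164, 0.1337, 0.2392]
ee_rot: [[0.016, 1.0, 0.009], [0.866, -0.018, 0.5], [0.5, -0.0, -0.866]]
wrist_force: [-0.5, 1.2, 0.4]
finger_gap: 0.53
[-0.2   0.32 -0.21  1.14  0.51 -0.21]
board_center []
board_foot []
(array([ 0.  , -0.01, -0.  ]), array([ 1.00e-01, -0.00e+00,  1.14e+02]))
```

View pics/w3.png

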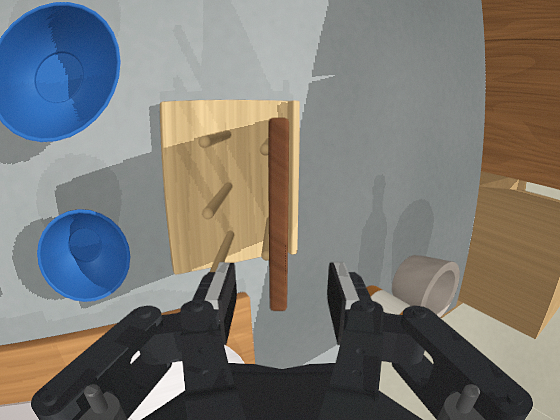

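The wrist view shows the board edge-on at columns 269–289, parallel to the pads and roughly centred between them (234 to 333). I'll descend along the board and grip it.

```bash
python3 -m crank '[0,0,0,0,0,50,120, 0,0,0,0,0,90,120, 0,0,0,0,0,113,120, 0,0,0,0,0,113,120, 0,0,0,0,0,113,120, 0,0,0,0,0,113,255, 0,0,0,0,0,113,255, 0,0,0,0,0,113,255, 0,0,0,0,0,113,255, 0,0,0,0,0,113,255, 0,0,0,0,0,113,255]' 50
```

```text
time_s: 11.42
ee_pos: [0.5175, 0.1903, 0.1415]
ee_rot: [[0.015, 1.0, 0.009], [0.866, -0.018, 0.5], [0.5, 0.0, -0.866]]
wrist_force: [-0.1, -1.0, 1.9]
finger_gap: 0.154
```

```bash
python3 -m crank '[0,0,0,0,0,-15,255, 0,0,0,0,0,-35,255, 0,0,0,0,0,-60,255, 0,0,0,0,0,-90,255, 0,0,0,0,0,-120,255, 0,0,0,0,0,-135,255, 0,0,0,0,0,-135,255, 0,0,0,0,0,-135,255, 0,0,0,0,0,-135,255]'
python3 - <<'E'
from h import *
p,W=cloud('top');s=bot.get_state();R=np.array(s['ee_rot'])
for c in('top','scene'):
  if c=='scene':bot.read_camera(c)
  for n in['board_center','board_foot']:
    for q in bot.mark_of(c,n)[:2]: print(c,n,np.round(q['xyz'],4),round(q['confidence'],2),'in tool mm',np.round(R.T@(np.array(q['xyz'])-s['ee_pos'])*1e3,1))
x,y,z=W[...,0],W[...,1],W[...,2]
m=(abs(x-.515)<.12)&(abs(y-.15)<.15)&(z>.1)&(p.sum(2)<260)&(p[...,0]>p[...,2]+20)
P=(W[m]-s['ee_pos'])@R;print(len(P),np.percentile(P,[1,50,99],axis=0).round(4))
E
```

```text
time_s: 12.55
ee_pos: [0.5157, 0.1233, 0.2577]
ee_rot: [[0.015, 1.0, 0.008], [0.866, -0.017, 0.5], [0.5, -0.001, -0.866]]
wrist_force: [0.9, -0.3, -1.9]
finger_gap: 0.154
top board_center [0.5152 0.1496 0.2066] 0.79 in tool mm [-2.8 -1.  57.5]
top board_foot [0.5152 0.1927 0.1283] 0.91 in tool mm [ -4.7  -1.7 146.8]
scene board_center [0.5176 0.1492 0.2117] 0.57 in tool mm [-0.6  1.4 52.9]
scene board_foot [0.5145 0.1956 0.1337] 0.88 in tool mm [  0.5  -2.5 143.6]
12099 [[-0.0017 -0.1176 -0.4889]
 [ 0.1379 -0.0705 -0.4553]
 [ 0.1668  0.0664  0.1228]]
```

```bash
cat >> h.py <<'E'
U=-.5*XS+np.sqrt(.75)*Z; N=np.sqrt(.75)*XS+.5*Z; RS=rot(N,-U)
def goal(fx,fz,fy=0): return rel(RS,O+fx*XS+fz*Z+fy*YS+.1465*U)
E
python3 -c "
from h import *
print(goal(.035,.106))"
```

```text
(array([ 3.8 , -0.  , -6.58]), array([-397.5,   41. , -200.2]))
```

```bash
python3 -m crank '[0.4,0,-0.7,-25,3,-12,255, 0.8,0,-1.3,-65,7,-33,255, 1.2,0,-2,-105,11,-53,255, 1.6,0,-2.7,-145,15,-73,255, 2,0,-3.3,-185,19,-93,255, 2.4,0,-4.1,-225,23,-113,255, 2.8,0,-4.8,-265,27,-133,255, 3.2,0,-5.5,-305,31,-153,255, 3.5,0,-6.1,-345,35,-174,255, 3.8,0,-6.5,-375,39,-190,255, 3.8,0,-6.58,-397.5,41,-200.2,255, 3.8,0,-6.58,-397.5,41,-200.2,255, 3.8,0,-6.58,-397.5,41,-200.2,255, 3.8,0,-6.58,-397.5,41,-200.2,255]'
python3 - <<'E'
from h import *
s=bot.get_state();print(s['joint_pos'].round(2))
for c in('top','scene'):
  p,d=bot.read_camera(c)
  if c=='scene':cv2.imwrite('pics/s4.png',cv2.resize(p[150:350,100:340,::-1],None,fx=3,fy=3))
  for n in['board_center','board_foot','prop_bar','stand_hinge']:
    for q in bot.mark_of(c,n)[:1]:
      v=np.array(q['xyz'])-O; print(c,n,round(q['confidence'],2),'stand mm',np.round([v@XS*1e3,v@YS*1e3,v[2]*1e3],1))
print(goal(.033,.04),goal(.029,.02))
E
```

```text
time_s: 14.6
ee_pos: [0.5496, -0.3211, 0.2334]
ee_rot: [[-0.1, 0.993, -0.057], [0.86, 0.116, 0.497], [0.5, 0.0, -0.866]]
wrist_force: [0.4, -0.6, -2.0]
finger_gap: 0.155
[-0.8   0.91  0.78  1.87  0.31 -0.99]
top board_center 0.81 stand mm [-10.3   4.  186.9]
top board_foot 0.66 stand mm [ 34.7   3.7 105.1]
top stand_hinge 0.75 stand mm [-0.4  3.9 40.5]
scene board_center 0.71 stand mm [-14.9   0.2 189.1]
scene board_foot 0.64 stand mm [ 32.2   3.  106.5]
scene prop_bar 0.76 stand mm [-52.    1.8 115.5]
scene stand_hinge 0.61 stand mm [ 1.5  2.5 37.1]
(array([0.01, 0.  , 0.  ]), array([-34.7,  -0.1,  56.2])) (array([0.01, 0.  , 0.  ]), array([-48.2,  -0.1,  71.5]))
```

View pics/s4.png

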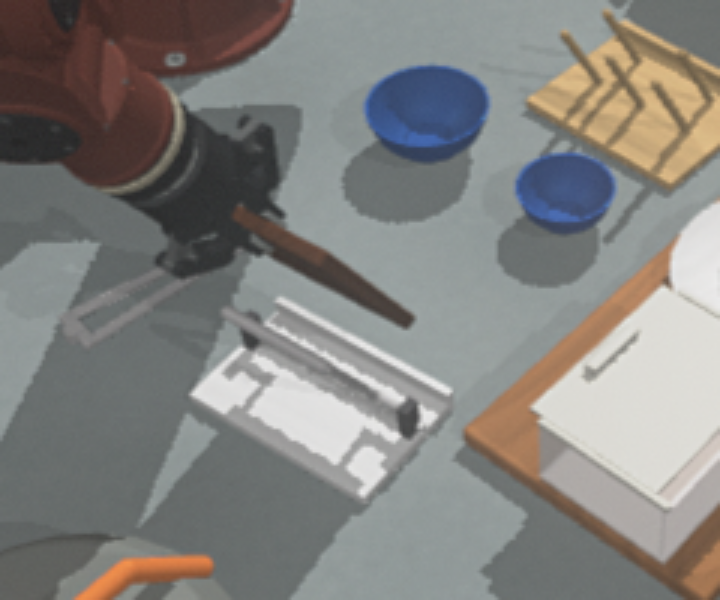

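The view shows the board held above the open stand. Its lower edge runs from about (325,260) to (410,325), the bar is at (225,312)–(385,395), and the channel lies between the bar and the lip. The marks agree to within a few mm, so I'll lower it to just above the channel.

```bash
python3 -m crank '[0,0,0,-6,0,10,255, 0,0,0,-13,0,21,255, 0,0,0,-20,0,32,255, 0,0,0,-26,0,43,255, 0,0,0,-32,0,51,255, 0,0,0,-34.7,0,56.2,255, 0,0,0,-34.7,0,56.2,255, 0,0,0,-34.7,0,56.2,255]'
python3 - <<'E'
from h import *
s=bot.get_state();print(s['joint_pos'].round(2))
for c in('top','scene'):
  p,d=bot.read_camera(c)
  for n in['board_center','board_foot','prop_bar','stand_hinge']:
    for q in bot.mark_of(c,n)[:1]:
      v=np.array(q['xyz'])-O; print(c,n,round(q['confidence'],2),'stand mm',np.round([v@XS*1e3,v@YS*1e3,v[2]*1e3],1))
print(goal(.029,.020),goal(.027,.0155))
E
```

```text
time_s: 16.1
ee_pos: [0.5498, -0.324, 0.1673]
ee_rot: [[-0.1, 0.993, -0.057], [0.86, 0.115, 0.496], [0.5, 0.0, -0.866]]
wrist_force: [0.5, -0.3, -1.9]
finger_gap: 0.157
[-0.8   0.92  0.64  1.72  0.31 -0.99]
top board_center 0.73 stand mm [-13.9   2.1 119.3]
top board_foot 0.86 stand mm [28.1  1.2 38.2]
scene board_center 0.67 stand mm [-14.4   0.5 120.8]
scene board_foot 0.95 stand mm [33.1  1.6 39.5]
scene prop_bar 0.64 stand mm [31.3  0.7 38.7]
scene stand_hinge 0.91 stand mm [ 0.4  1.1 36.6]
(array([0.01, 0.  , 0.  ]), array([-13.5,  -0.1,  15.4])) (array([0.01, 0.  , 0.  ]), array([-17.5,  -0.1,  18.3]))
```

```bash
python3 -m crank '[0,0,0,-5,0,5,255, 0,0,0,-9,0,10,255, 0,0,0,-13.5,0,15.4,255, 0,0,0,-13.5,0,15.4,255, 0,0,0,-13.5,0,15.4,255]'
python3 -c "
from h import *
print(goal(.027,.016),goal(.026,.014))"
```

```text
time_s: 17.23
ee_pos: [0.5501, -0.3279, 0.1469]
ee_rot: [[-0.1, 0.993, -0.057], [0.86, 0.115, 0.497], [0.5, 0.0, -0.866]]
wrist_force: [-0.2, 0.1, -1.5]
finger_gap: 0.156
(array([ 0.01, -0.  ,  0.  ]), array([-3.8, -0.1,  2.5])) (array([ 0.01, -0.  ,  0.  ]), array([-5.7, -0.1,  3.7]))
```

```bash
python3 -m crank '[0,0,0,-1.5,0,1.2,255, 0,0,0,-2.5,0,2,255, 0,0,0,-3.8,0,2.5,255, 0,0,0,-3.8,0,2.5,255, 0,0,0,-3.8,0,2.5,255]'
```

```text
time_s: 17.85
ee_pos: [0.5504, -0.3299, 0.1429]
ee_rot: [[-0.1, 0.993, -0.057], [0.86, 0.115, 0.497], [0.5, 0.0, -0.866]]
wrist_force: [0.9, 0.2, -2.1]
finger_gap: 0.156
```

```bash
python3 -m crank '[0,0,0,-0.7,0,1,255, 0,0,0,-1.3,0,2,255, 0,0,0,-1.7,0,3,255, 0,0,0,-1.7,0,3,255]'
```

```text
time_s: 18.35
ee_pos: [0.5506, -0.3305, 0.1412]
ee_rot: [[-0.1, 0.993, -0.055], [0.861, 0.114, 0.496], [0.499, 0.002, -0.867]]
wrist_force: [-0.2, -2.9, 10.3]
finger_gap: 0.157
```

```bash
python3 -m crank '[0,0,0,-1,0,-0.8,255, 0,0,0,-2,0,-0.8,255, 0,0,0,-2,0,-0.8,255]'
python3 - <<'E'
from h import *
s=bot.get_state();v=s['ee_pos']-O;print([v@XS,v@YS,v[2]])
p,d=bot.read_camera('wrist');cv2.imwrite('pics/w5.png',p[:,:,::-1])
p,d=bot.read_camera('scene');cv2.imwrite('pics/s5.png',cv2.resize(p[180:350,120:300,::-1],None,fx=3,fy=3))
E
```

```text
time_s: 18.73
ee_pos: [0.5508, -0.3314, 0.1417]
ee_rot: [[-0.099, 0.993, -0.056], [0.86, 0.114, 0.498], [0.501, 0.002, -0.866]]
wrist_force: [-2.0, 4.7, 7.3]
finger_gap: 0.155
[np.float64(-0.04779596817795416), np.float64(-0.000270982033792875), np.float64(0.14168247276464607)]
```

View pics/s5.png

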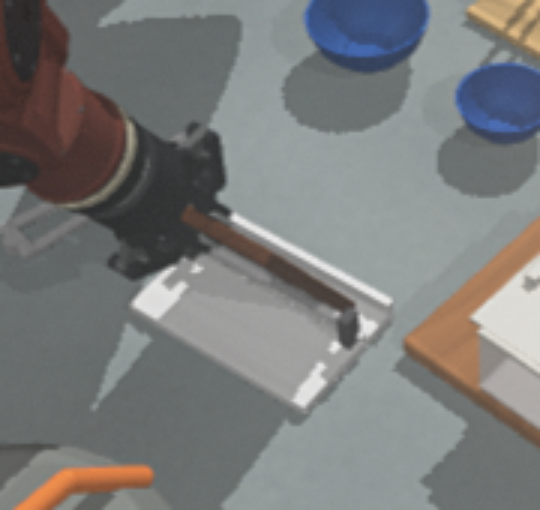

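The view shows the board down in the channel and leaning back over the prop, along the line from (190,212) to (350,305) and in front of the right hinge post at (347,325). The force is now pushing back, so the board touches both the channel floor and the bar. I'll let go and withdraw along the board.

```bash
python3 -m crank '[0,0,0,0,0,0,215, 0,0,0,0,0,0,190, 0,0,0,0,0,0,160, 0,0,0,0,0,0,150, 0,0,0,0,0,0,150, 0,0,0,0,0,-10,150, 0,0,0,0,0,-30,150, 0,0,0,0,0,-60,150, 0,0,0,0,0,-100,150, 0,0,0,0,0,-140,150, 0,0,0,0,0,-140,150, 0,0,0,0,0,-140,150, 0,0,0,0,0,-140,150]'
python3 - <<'E'
from h import *
s=bot.get_state()
for c in('top','scene','wrist'):
  p,d=bot.read_camera(c)
  cv2.imwrite(f'pics/{c}6.png',p[:,:,::-1])
  for n in['board_center','board_foot','prop_bar','stand_hinge','bowl_big','bowl_small','plate','tongs']:
    for q in bot.mark_of(c,n)[:1]:
      w=np.array(q['xyz']);v=w-O; print(c,n,round(q['confidence'],2),'stand mm',np.round([v@XS*1e3,v@YS*1e3,v[2]*1e3],1),'world',w.round(3))
E
python3 -c "
import cv2,numpy as np
a=cv2.imread('pics/scene6.png')[180:350,120:300];b=cv2.imread('pics/wrist6.png')
cv2.imwrite('pics/c6.png',np.hstack([cv2.resize(a,(400,378)),cv2.resize(b,(400,300))[[*range(300)]+[299]*78]]))"
```

```text
time_s: 20.45
ee_pos: [0.5426, -0.3819, 0.2463]
ee_rot: [[-0.1, 0.994, -0.034], [0.871, 0.104, 0.48], [0.481, 0.019, -0.876]]
wrist_force: [0.1, -0.4, -0.4]
finger_gap: 0.412
top board_center 0.76 stand mm [-18.8   3.6  89.3] world [ 0.544 -0.303  0.089]
top board_foot 0.61 stand mm [23.1  1.6 15.5] world [ 0.541 -0.261  0.016]
top bowl_big 0.74 stand mm [3.144e+02 1.329e+02 3.000e-01] world [0.377 0.013 0.   ]
top bowl_small 0.67 stand mm [298.9 -50.2  -2.3] world [ 0.56   0.019 -0.002]
scene board_center 0.73 stand mm [-22.    0.6  96.4] world [ 0.547 -0.306  0.096]
scene board_foot 0.79 stand mm [23.6  4.  13.4] world [ 0.538 -0.261  0.013]
scene prop_bar 0.7 stand mm [-50.5   3.1 120.8] world [ 0.548 -0.334  0.121]
scene stand_hinge 0.87 stand mm [-1.1  2.8 37.4] world [ 0.542 -0.285  0.037]
scene bowl_big 0.77 stand mm [314.6 126.5  -1.5] world [ 0.383  0.014 -0.002]
scene bowl_small 0.81 stand mm [295.4 -51.3  -3.1] world [ 0.562  0.015 -0.003]
scene plate 0.74 stand mm [ 325.  -294.2   19.3] world [0.8   0.073 0.019]
scene tongs 0.64 stand mm [ 10.  218.   -4.3] world [ 0.327 -0.299 -0.004]
wrist board_center 0.96 stand mm [-20.3   0.   87.3] world [ 0.547 -0.304  0.087]
wrist board_foot 0.75 stand mm [ 325.  -289.9   17.6] world [0.796 0.072 0.018]
wrist prop_bar 0.73 stand mm [-51.8   5.5 124.3] world [ 0.546 -0.336  0.124]
wrist bowl_big 0.64 stand mm [315.4 132.9  -2.2] world [ 0.377  0.014 -0.002]
wrist bowl_small 0.67 stand mm [294.5 -51.7   4.2] world [0.562 0.014 0.004]
wrist plate 0.59 stand mm [ 324.5 -291.8   18.1] world [0.798 0.072 0.018]
wrist tongs 0.86 stand mm [  5.7 218.8  -1.6] world [ 0.327 -0.304 -0.002]
```

View pics/c6.png

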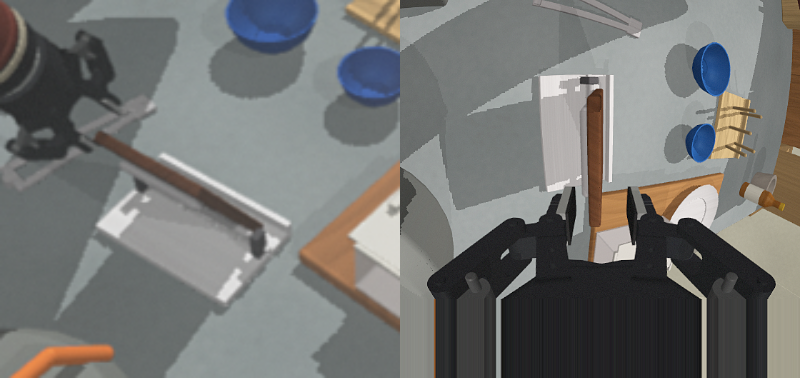

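The left view shows the board standing on its own against the prop. In the right (wrist) view it runs along the channel at columns 587–603, and the gripper is clear of it. The retreat stopped short, so I'll check the joints before handing in.

Run:
```python
from h import *
s=bot.get_state();print(s['joint_pos'].round(3),s['joint_vel'].round(3),s['wrist_force'].round(1))
if s['joint_pos'][3]<2.01 and abs(s['joint_vel']).max()<.05: bot.hand_in();print('handed in',bot.get_state()['time_s'])
```

```text
[-0.866  1.015  1.051  2.021  0.29  -1.036] [-0.001  0.001  0.    -0.001  0.     0.001] [-0.  -0.2  0.1]
```

Joint 4 sits at its range limit, so I'll ease it off a little. The gripper stays clear of the board.

```bash
python3 -m crank '[0,0,0,0,0,7,150, 0,0,0,0,0,15,150, 0,0,0,0,0,20,150, 0,0,0,0,0,20,150, 0,0,0,0,0,20,150]'
python3 - <<'E'
from h import *
s=bot.get_state();print(s['joint_pos'].round(3),s['joint_vel'].round(3),s['wrist_force'].round(1))
if s['joint_pos'][3]<2.01 and abs(s['joint_vel']).max()<.05: bot.hand_in();print('handed in',bot.get_state()['time_s'])
E
```

```text
time_s: 22.42
ee_pos: [0.5421, -0.3731, 0.2298]
ee_rot: [[-0.101, 0.994, -0.032], [0.872, 0.104, 0.479], [0.479, 0.02, -0.877]]
wrist_force: [-1.4, -1.0, 0.1]
finger_gap: 0.415
[-0.859  0.969  0.911  1.924  0.293 -1.029] [-0.001  0.001  0.005 -0.001  0.001  0.   ] [-1.4 -1.   0.1]
the job is handed in; nothing more can be done
the job is handed in; nothing more can be done
```

I swung the prop over onto its stop and let go. Then I took the board from the rack and lowered it into the channel until it touched both the floor and the prop's bar. I released it, backed the gripper off, and handed in at about 22 s of the 64 s. No verdict was reported.

Last camera checks, in the stand's axes:

| Point | Measured | Required or expected |
|---|---|---|
| Board foot | x ≈ 23 mm, y 2–4 mm, z 13–16 mm | x 8–43, y within ±30, z under 22 mm |
| Board centre | x ≈ -20 mm, z 87–96 mm | x below 0, z near 94 mm |
| Prop bar | x ≈ -51 mm, z 121–124 mm | on its stop: x ≈ -50, z ≈ 123 mm |

- **Other objects:** the bowls, plate and tongs read within about 6 mm of their starting positions, which is about the networks' accuracy.
- **Robot clear:** the gripper stood roughly 40–45 mm above the board's top edge, with wrist force near zero (under 2 N).
- **Things that disagreed:**
  - The retreat stopped short with joint 4 at 2.021 rad against a stated limit of 2.02, so I backed it off to 1.92 before handing in. If the limit is exactly 2.02, that reading could count as passing it.
  - The wrist camera's `board_foot` reading landed on the plate; I ignored it because the top and scene cameras agreed.

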